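# Make up the boot kit and the sandal kit

### The job

Make up two repair kits from the stock on the stool top. Into the rectangular wooden tray put the boot kit: the larger toe cap and the wooden press block; into the round metal dish put the sandal kit: the smaller toe cap, the snap setter and the copper tack lifter. Every piece must end flat on the floor of its tray or dish, the same way up as it is now and not resting on the rim or on another piece.

Things in the scene. Friction and masses are not known exactly. Their poses are not given: they have to be found in the camera images.
- big_cap_mid (a point): Larger of the two pale rubber toe caps: a solid D-shaped piece, 72 mm long (its x), 56 mm wide (its y), 34 mm high; +x is the round toe, -x the square back. The two straight sides, 56 mm apart, are vertical up to 24 mm above its underside, the top is narrower (47 mm). Point: its centre, 17 mm above its underside; z up. Loose, about 70 g. Starts on the stool top.
- small_cap_mid (a point): Smaller of the two pale rubber toe caps, same shape: 52 mm long (its x), 40 mm wide (its y), 26 mm high; straight sides 40 mm apart, vertical up to 18 mm. Point: its centre, 13 mm above its underside; z up. Loose, about 35 g. Starts on the stool top.
- press_block_mid (a point): Sole press block of plain brown wood, stepped: 86 mm long (its x) by 46 mm wide (its y) up to 30 mm above its underside, then a ridge 70 x 30 mm, 40 mm high in all. Point: its centre, 20 mm above its underside; z up. Loose, about 110 g. Starts on the stool top.
- snap_setter_mid (a point): Round steel snap setter standing upright: a cylinder 34 mm across and 32 mm high (a small stud on top reaches 36 mm), on a foot 36 mm across and 4 mm high. Point: on its axis, 16 mm above its underside; z (the axis) up. Loose, about 220 g. Starts on the stool top. (The wider, flat 72 mm round tin with a brass-coloured lid is shoe polish and the wooden spool is thread: neither belongs to a kit.)
- tack_lifter_mid (a point): Copper tack lifter lying flat, 124 mm long along its x: the handle, 77 mm long, 22 mm wide and 20 mm high, reaches from 62 mm behind this point (-x) to 15 mm ahead of it; then a thin shank and a small fork, 20 mm wide, at +x. Point: the middle of its length, on the handle, 10 mm above its underside; z up. Loose, about 90 g. Starts on the stool top.
- tray: Target for the boot kit: rectangular open wooden tray, fixed. Outside 208 mm along its x by 138 mm along its y, 20 mm high; walls 4 mm, floor 4 mm thick (inside 200 x 130 mm, 16 mm deep). Origin: centre of its underside, at the height of the stool top; z up. Empty at the start.
- dish: Target for the sandal kit: round open metal dish, fixed. Rim 196 mm across outside, 20 mm high; underside 184 mm across, walls 4 mm, floor 4 mm thick (flat floor inside 176 mm across). Origin: centre of its underside, at the height of the stool top; z up. Empty at the start.

How it is judged:
By the outcome, as a careful person would: the job done as asked, in the order asked, and still so for the second after the job is handed in, with the robot touching nothing.
It also fails if it takes over 120 s, if anything falls off the work surface, if the arm or the gripper's body presses on something with over 40 N, if the wrist force passes 120 N, or if a joint passes its speed limit or range.

### The arm

A 6-joint arm with a two-finger parallel gripper is mounted at the origin on the work surface. World frame = base frame: x ahead of the robot, y to its left, z up, the work surface at z = 0. Lengths are in mm, angles in rad, forces in N, time in s.
With the tool pointing down it reaches from about 300 to 775 mm from the base axis. Payload 14.6 kg.
Tool frame: the origin (TCP) lies on the centre line of the jaws, within the pads' length; the fingertips stand 19 mm ahead of it and the grasp point (between the pads) is the TCP (bot.tip_reach is the distance from the TCP to the fingertips, in mm); z points along the fingers, y is the line along which they close (so a half turn about z gives the same grasp; the last joint's range is limited). The gripper opens to 85 mm and grips with 20 to 120 N. Pads are 22 mm wide; open, the fingers measure 114 mm over their backs; the gripper's body (76 mm by 85 mm) begins 54 mm behind the grasp point. The pads swing forward as they close: fully open they stand 13 mm farther back than shut.
Start: joints at [-1.262, 0.3, 1.521, -0, 1.321, -0.067], TCP at [201.852, -511.611, 250.281] pointing down, gripper open.
Joint ranges: [-3.03, 3.03], [-0.79, 2.21], [0.23, 2.52], [-1.04, 4.18], [0, 3.07], [-2.55, 2.55]. Speed limits (rad/s): [2.22, 2.22, 2.57, 3.14, 3.14, 3.14].

### API

Orientations are given as a unit quaternion [w, x, y, z].
In Python, from rig import bot gives the robot as it stands. Calls block until the motion is done:
- bot.move_to(position, orientation): joint-space move of the TCP to a pose.
- bot.servo_line(position, attitude=None, speed=150, until_force=None): straight line of the TCP; attitude=None keeps the orientation; speed is the mean speed in mm/s. With until_force (N) it stops when the force on the tool has changed by that much, and returns True; else False.
- bot.move_joints(angles): joint-space move.
- bot.move_gripper(opening, grip_force=None): finger opening in mm; grip_force is the grip in N (None keeps the last); returns when the fingers have stopped.
- bot.dwell(seconds).
- bot.ik(position, orientation): joint angles nearest the present ones, or None.
- bot.read_state(): the state.
- bot.read_camera(name): name is "scene" or "top" or "wrist"; returns a dict with "image" (480x640x3 uint8, blue, green, red), "depth" (480x640 float32, mm along the optical axis (not along the pixel's ray), 0 where there is no reading), "fovy" (degrees; the focal length in pixels is half the picture's height over the tangent of half this angle, whatever the lens; pixels are square), "cx", "cy" (the principal point, pixels), "eye" and "attitude" of the camera in the world; the wrist camera has in their place "mount" (4x4, takes a point from camera to tool coordinates, whose origin is the TCP and whose axes are the flange's). Camera axes: x right, y down, z forward; pixel columns grow to the right and rows downward; lengths in mm; the calibration is good to about 2 mm. A picture is of the moment at which its call begins: read the wrist's pose just before it.
A pose or a line that the arm cannot do raises bot.MotionError and nothing moves.
- bot.finish_job(): hands the job in; it is judged then, once.
The state is a dict: "clock": time; "joint_positions": joint angles; "qvel": joint speeds; "effort": joint torques, N m; "ee_pos": TCP position; "tool_rot": TCP orientation; "ft_force": force on the tool from outside, world axes, zero at the start; "moment": the same for the moment, N m; "grip_width": finger opening in mm; "grip_force": force on a finger pad.
Only numpy, scipy, OpenCV 4.12 (cv2) and the standard library are available. Lean on these libraries where they do the work, as an engineer would, in place of code of your own. Each camera call takes 0.05 s, during which the arm holds its last target. There are 200 camera calls.

## Working session

There is one attempt and no reset: what is moved stays moved. The work goes in short steps, each a Python script; the robot and the scene stay as the last script left them, time stands still between calls to the robot, and variables do not carry over. Pictures are saved under pics/ and viewed, at most 14 in all, crops included, and the job is handed in when it is done.

```bash
ls; mkdir -p pics
python3 - <<'E'
from rig import bot
import cv2,numpy as np
for n in ("top","scene"):
    c=bot.read_camera(n); cv2.imwrite(f"pics/{n}0.png",c["image"]); np.save(f"{n}0.npy",c["depth"])
    print(n,c["fovy"],c["cx"],c["cy"],c["eye"],c["attitude"],c["depth"][240,320])
print(bot.read_state()["clock"],bot.read_state()["tool_rot"])
E
```

```text
pics
top 48.13050590279226 326.9642827997372 225.49254299298252 [ 311.64182386   10.60602946 1232.79228899] [-0.07049043  0.7088749  -0.69834712  0.06956131] 1251.7767
scene 48.22152340661608 315.83002215665056 238.0703014851763 [1169.6344705  -344.45659222  729.16546661] [-0.34189967  0.78780508  0.47276229 -0.197392  ] 1057.5808
0.1 [-5.23195755e-04  9.82397925e-01  1.86799463e-01 -5.66444491e-05]
```

View pics/top0.png

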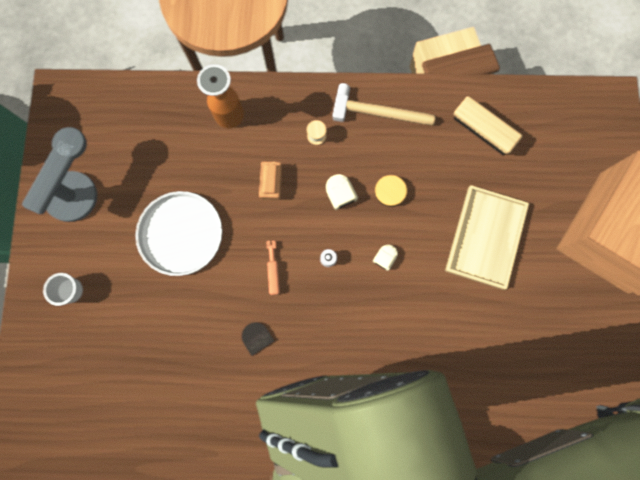

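View pics/scene0.png

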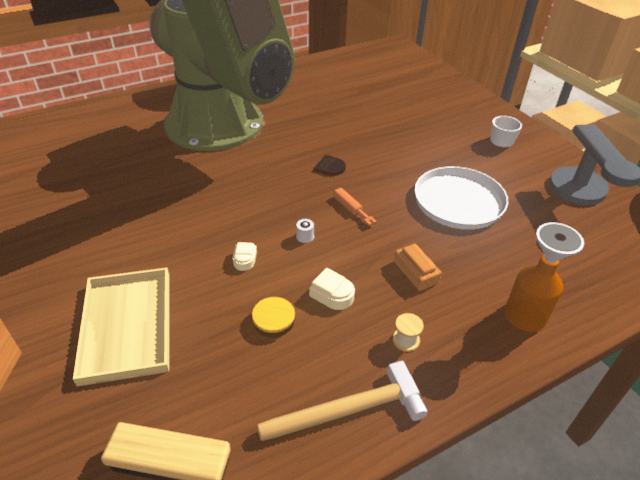

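The top view shows the tray at (488,237), dish (180,234), big cap (341,191), small cap (386,257), setter (329,258), lifter (273,267, fork up), block (270,180) and tin (391,190). Next I'll take coarse positions from depth.

```bash
cat > h.py <<'E'
import numpy as np, cv2
from scipy.spatial.transform import Rotation as R
def rot(q): return R.from_quat([q[1],q[2],q[3],q[0]]).as_matrix()
def pose(bot,c,s):
    if "mount" in c:
        T=np.eye(4);T[:3,:3]=rot(s["tool_rot"]);T[:3,3]=s["ee_pos"];T=T@c["mount"];return T[:3,:3],T[:3,3]
    return rot(c["attitude"]),np.array(c["eye"])
def rays(c,Rm):
    f=240/np.tan(np.radians(c["fovy"])/2)
    v,u=np.mgrid[:480,:640]
    return np.stack([(u-c["cx"])/f,(v-c["cy"])/f,np.ones_like(u,float)],-1)@Rm.T
def cloud(bot,c,s):
    Rm,e=pose(bot,c,s); return rays(c,Rm)*c["depth"][...,None]+e
def plane(bot,c,s,uv,z):
    Rm,e=pose(bot,c,s); f=240/np.tan(np.radians(c["fovy"])/2)
    uv=np.atleast_2d(uv).astype(float)
    d=np.c_[(uv[:,0]-c["cx"])/f,(uv[:,1]-c["cy"])/f,np.ones(len(uv))]@Rm.T
    return (e+d*((z-e[2])/d[:,2])[:,None])[:,:2]
E
python3 - <<'E'
from rig import bot
from h import *
s=bot.read_state();c=bot.read_camera("top");P=cloud(bot,c,s);z=P[...,2]
for uv in [(310,220),(430,220),(230,180),(220,330),(490,237),(180,234),(225,100),(55,165)]: print(uv,P[uv[1],uv[0]].round(0))
z0=np.median(z[150:300,225:440]);print("z0",z0)
m=((z>z0+9)&(c["depth"]>0)).astype(np.uint8); 
n,l,st,ce=cv2.connectedComponentsWithStats(m,connectivity=4)
for i in range(1,n):
    if 30<st[i,4]<15000:
        q=P[l==i]; r=cv2.minAreaRect(q[:,:2].astype(np.float32))
        print(ce[i].round(0),st[i,4],"ctr",np.round(r[0],1),"size",np.round(r[1],1),"ang",round(r[2],1),"top",np.percentile(q[:,2],95).round(1)-z0, "mean",q[:,:2].mean(0).round(1))
E
```

```text
(310, 220) [572.  54.   1.]
(430, 220) [ 577. -228.   -2.]
(230, 180) [666. 246.   2.]
(220, 330) [316. 252.  -3.]
(490, 237) [ 537. -365.    5.]
(180, 234) [534. 356.   3.]
(225, 100) [821. 246. 108.]
(55, 165) [659. 601. 124.]
z0 0.6422888173758565
[220.  95.] 1762 ctr [830.4 258.6] size [71.9 69.9] ang 43.7 top 186.45771118262414 mean [822.2 253.9]
[375. 109.] 1309 ctr [ 856.5 -117.7] size [239.9  89.5] ang 86.9 top 28.157711182624144 mean [841.3 -97.9]
[486. 126.] 1780 ctr [ 799.6 -358.2] size [160.  57.] ang 51.1 top 49.957711182624145 mean [ 795.4 -356.1]
[316. 130.] 298 ctr [779.6  44.3] size [44.4 39.9] ang 1.4 top 46.85771118262414 mean [778.4  44.2]
[ 62. 180.] 4001 ctr [646.5 593.9] size [ 95.9 199.7] ang 68.2 top 126.75771118262415 mean [635.7 604. ]
[610. 226.] 7102 ctr [ 542.3 -586.6] size [294.9 152.3] ang 9.0 top 162.25771118262415 mean [ 542.9 -584.1]
[270. 180.] 764 ctr [661.2 150.2] size [47.1 87.3] ang 89.0 top 42.457711182624145 mean [657.5 148.2]
[340. 191.] 698 ctr [640.2 -13.3] size [72.4 56. ] ang 26.2 top 36.35771118262414 mean [635.4 -14.2]
[390. 190.] 733 ctr [ 641.5 -131.5] size [70.6 70.3] ang 72.1 top 25.457711182624145 mean [ 641.2 -131.4]
[489. 236.] 831 ctr [ 536.7 -353.8] size [140.5 209.5] ang 72.6 top 22.957711182624145 mean [ 537.4 -357.9]
[171. 229.] 821 ctr [533.8 356.7] size [194.  193.3] ang 46.7 top 22.257711182624142 mean [542.2 372.3]
[272. 271.] 431 ctr [458. 138.] size [124.   22.1] ang 6.2 top 22.257711182624142 mean [449.4 136.6]
[385. 257.] 370 ctr [ 487.3 -120.7] size [39.8 52.1] ang 57.7 top 28.357711182624143 mean [ 484.8 -119.1]
[328. 257.] 186 ctr [480.4  10.5] size [32.7 32. ] ang 0.2 top 35.35771118262414 mean [479.9  11.5]
[ 60. 289.] 649 ctr [398.8 599. ] size [69.2 68.1] ang 52.8 top 51.057711182624146 mean [400.1 604.8]
```

Rectangle sizes match the stated dimensions, so these poses are good. Now I'll pick and place the big cap, then check it.

```bash
cat > pp.py <<'E'
from rig import bot
import numpy as np
UP=130
def q(d): a=np.radians(d)/2; return [0,np.cos(a),np.sin(a),0]
def ax(d): a=np.radians(d); return np.array([np.cos(a),np.sin(a)])
def pick(ctr,yaw,flip,off,zt,opening,force):
    """ctr,yaw: object's pose; flip 0/180; off: grasp point along object's x; zt: TCP height"""
    p=np.array(ctr)+off*ax(yaw); Q=q(yaw+flip)
    bot.move_gripper(opening); bot.move_to([*p,UP],Q)
    bot.servo_line([*p,zt],speed=150)
    bot.move_gripper(0,grip_force=force)
    s=bot.read_state(); print("grip",round(s["grip_width"],1),round(s["grip_force"],1),"t",round(s["clock"],1))
    bot.servo_line([*p,UP],speed=200)
    s=bot.read_state(); print("lifted",round(s["grip_width"],1),round(s["grip_force"],1))
def place(ctr,yaw,flip,off,zt,opening):
    p=np.array(ctr)+off*ax(yaw); Q=q(yaw+flip)
    bot.move_to([*p,UP],Q)
    bot.servo_line([*p,zt+10],speed=150); bot.dwell(.1)
    hit=bot.servo_line([*p,zt+3],speed=20,until_force=6)
    print("hit",hit,"z above floor",round(bot.read_state()["ee_pos"][2]-zt-4,1))
    bot.move_gripper(opening); bot.servo_line([*p,UP],speed=200)
    print("t",round(bot.read_state()["clock"],1))
TR=np.array([536.7,-353.8]); TY=-17.4
DI=np.array([533.8,356.7])
E
python3 - <<'E'
from pp import *
import cv2
print(bot.tip_reach)
for p,y in [((640.2,-13.3),26.2),((661,150),179),((487.3,-120.7),147.7),(DI+[-32,26],180),(TR,TY)]:
    print(bot.ik([*p,UP],q(y)) is not None, bot.ik([*p,20],q(y)) is not None)
pick((640.2,-13.3),26.2,0,-6,19,80,40)
place(TR+52*ax(TY),TY,0,-6,19,68)
c=bot.read_camera("top"); cv2.imwrite("pics/top1.png",cv2.resize(c["image"][130:310,220:560],None,fx=2,fy=2))
E
```

```text
19.0
True True
True True
True True
True True
True True
grip 55.0 43.1 t 4.0
lifted 55.5 42.4
hit True z above floor 1.2
t 8.3
```

View pics/top1.png

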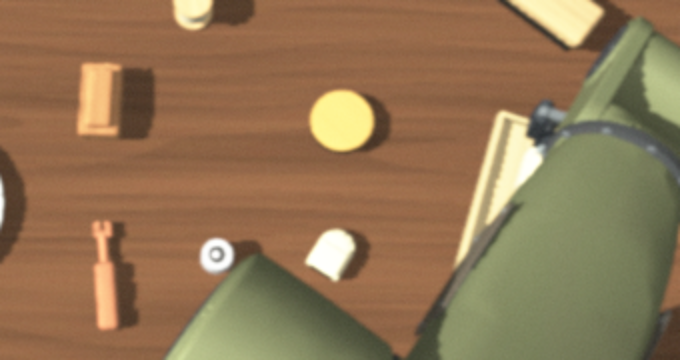

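The top view shows the big cap gone from its place. The arm hides most of the tray, and the other pieces haven't moved. The block is next; once the arm is clear I'll check the tray from above.

Run:
```python
from pp import *
import cv2
from h import *
pick((661.2,150.2),-1,180,0,20,65,50)
c=bot.read_camera("top"); s=bot.read_state(); P=cloud(bot,c,s)
L=(P[...,:2]-TR)@np.c_[ax(TY),ax(TY+90)]
m=(abs(L[...,0])<97)&(abs(L[...,1])<62)&(P[...,2]>14); r=cv2.minAreaRect(L[m].astype(np.float32)); print(r,np.percentile(P[m][:,2],95))
place(TR-47*ax(TY),TY,180,0,20,58)
pick((487.3,-120.7),-32.3,180,-4,19,60,35)
c=bot.read_camera("top"); cv2.imwrite("pics/top2.png",c["image"])
place(DI+[-32,26],0,180,-4,19,50)
```

```text
grip 45.6 52.7 t 12.0
lifted 45.2 51.9
((42.03019714355469, 0.6392803192138672), (57.276912689208984, 95.64944458007812), 89.06155395507812) 40.97955968390727
hit True z above floor 1.4
t 16.8
grip 39.1 36.0 t 19.1
lifted 39.2 35.2
hit True z above floor 1.1
t 23.9
```

View pics/top2.png

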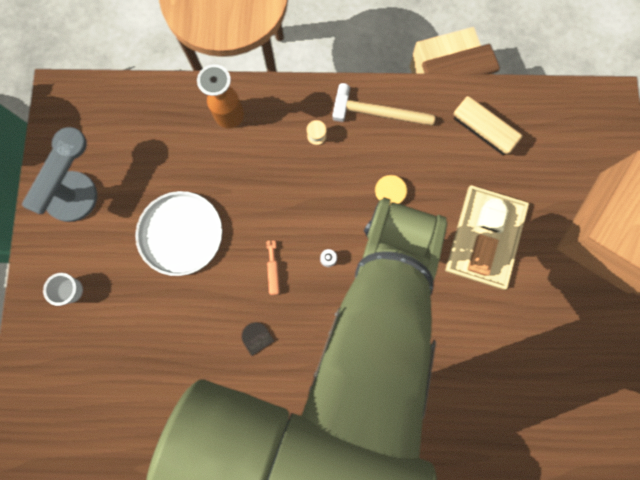

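The cap (492,213) and block (483,255) both lie inside the tray, clear of each other and of the walls. Next are the setter and the lifter.

Run:
```python
from pp import *
import cv2
pick((480.4,10.5),0,180,0,23,60,50)
place(DI+[38,26],0,180,0,23,46)
pick((458,138),6.2,180,-18,21,40,40)
c=bot.read_camera("top"); cv2.imwrite("pics/top3.png",cv2.resize(c["image"][180:300,110:300],None,fx=4,fy=4))
```

```text
grip 32.9 49.0 t 26.8
lifted 32.8 49.7
hit True z above floor 1.1
t 31.1
grip 20.9 40.2 t 33.6
lifted 21.0 39.2
```

View pics/top3.png

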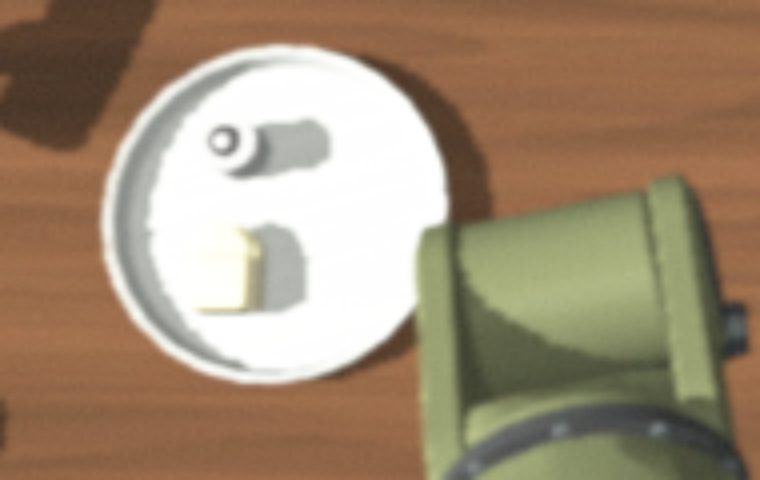

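The setter (235,148) and small cap (228,270) stand well inside the dish, and its right half is free for the lifter.

Run:
```python
from pp import *
import cv2
place(DI+[0,-36],0,180,-18,21,32)
s=bot.read_state()["ee_pos"]
bot.move_to([450,0,250],q(90)); bot.move_joints([0,*bot.read_state()["joint_positions"][1:]])
c=bot.read_camera("top"); I=c["image"]
a=cv2.resize(I[180:300,120:240],None,fx=3.3,fy=3.3);b=cv2.resize(I[180:300,430:550],None,fx=3.3,fy=3.3)
cv2.imwrite("pics/end.png",np.hstack([a,b]))
c=bot.read_camera("scene"); I=c["image"]
a=cv2.resize(I[150:240,400:520],None,fx=3.3,fy=3.3);b=cv2.resize(I[260:390,60:180],None,fx=3,fy=3)
cv2.imwrite("pics/end2.png",np.hstack([a,cv2.resize(b,(297*a.shape[0]//330,a.shape[0]))]))
print(bot.read_state()["clock"])
```

```text
hit True z above floor 1.0
t 37.3
39.0
```

View pics/end.png

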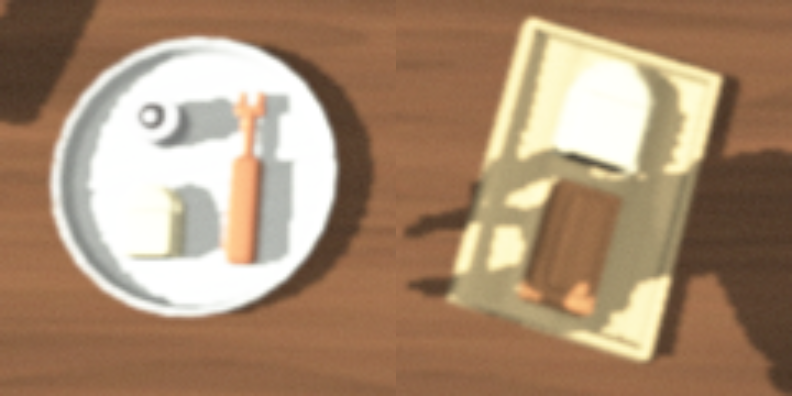

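View pics/end2.png

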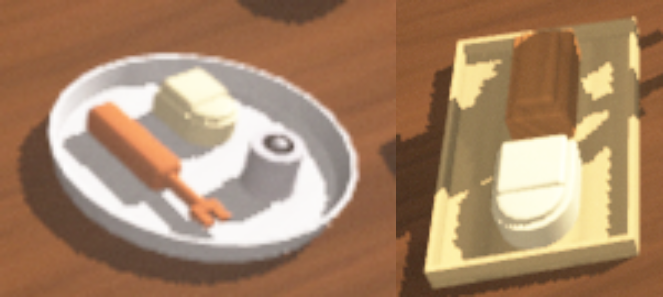

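Both pictures show all five pieces upright and flat on the floor. In the dish (left), the setter, cap and lifter stand apart. In the tray (right), the cap and block are clear of each other and of the walls.

```bash
python3 -c "
from rig import bot
print(bot.finish_job())"
```

```text
the job is handed in; nothing more can be done
None
```

The job is handed in at about 39 s on the robot's clock: the boot kit is in the wooden tray and the sandal kit is in the metal dish, and the final pictures show every piece flat on the floor, the same way up and clear of the rims and other pieces.

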